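Pass a culture dish through the sprung flap of the clean bench's transfer port

ROBOT

A 7-joint arm with a two-finger parallel gripper is mounted at the origin on the work surface. World frame = base frame: x ahead of the robot, y to its left, z up, the work surface at z = 0. Lengths are in m, angles in degrees, forces in N, time in s.
With the tool pointing down it reaches from about 0.425 to 0.875 m from the base axis. Payload 4.7 kg.
Tool frame: the origin (TCP) lies at the very end of the fingers, on their centre line; the grasp point (between the pads) lies env.grip_point_offset behind it (env.grip_point_offset is the distance from the TCP to the grasp point, in m); z points along the fingers, y is the direction in which the jaws open and shut (so a half turn about z gives the same grasp; the last joint's range is limited). The gripper opens to 87 mm and grips with 3 to 60 N. Pads are 19 mm wide; open, the fingers measure 117 mm over their backs; the gripper's body (75 mm by 190 mm) begins 51 mm behind the grasp point.
Start: joints at [76.037, 18.392, -4.016, 83.108, 1.295, 78.541, -3.26], TCP at [0.166, -0.629, 0.223] pointing down, gripper open.
Joint ranges: [-163.93, 163.93], [-17.29, 119.83], [-79.2, 71.16], [3.27, 140.29], [-89.18, 269.18], [5.43, 117.66], [-154.24, 154.24]. Speed limits (degrees/s): [147.25, 147.25, 180, 180, 180, 180, 180].

INTERFACE

Orientations are given as [roll, pitch, yaw] about the fixed x, y, z axes, in that order (R = Rz(yaw) Ry(pitch) Rx(roll)).
In Python, from cell import env gives the robot as it stands.
- The arm moves only by the tool send_rows, never from a script. Its argument "plan" is a list of rows, each a list of 7 numbers: the finger opening in mm, from 0 to 87, then the shift along the tool's x, y, z in mm, then the turn, a rotation vector about the tool's x, y, z in rad. A call has 1 to 12 rows; each row shifts and turns the commanded pose from where the row before left it, along the tool's axes as they then stand; what a row does not reach is not made up. A row lasts 1/10 s, in which the tool goes at most 50 mm and 8.59 degrees, less where a joint would pass 70% of its speed; a pose out of reach is approached as far as the arm can. A call is refused whole if a number of a shift passes 50 or a number of a turn 0.15, either way. A call with a gripper value outside its range is refused whole. The fingers move at their own pace and stop on an object; "grip_force" is the grip in N (left out, the last holds). Time passes only in rows, so rows that do not move let the fingers close. It gives the time, the measured TCP pose, the force and the opening at its end, in the units of the state.
- env.get_obs(): the state, without advancing time (a new reading comes with each control period).
- env.read_camera(name): name is "side" or "top"; returns the picture (400x640x3 uint8, red, green, blue); there is no depth.
- env.get_calibration(name): a dict with "fx", "fy", "cx", "cy" (pixels), "k1" (the pictures are not rectified: a ray, as slopes to the right and down, at radius r is drawn at 1 + k1 r^2 times it, then the intrinsics apply), "extrinsics" (4x4, takes a point from camera to world coordinates). Camera axes: x right, y down, z forward; pixel columns grow to the right and rows downward; lengths in m; the calibration is good to about 2 mm. A picture is of the moment at which its call begins. get_calibration takes no time and is no camera call.
- env.sign_off(): hands the job in, once; it reports no verdict.
Trained networks look in the newest picture that a camera, given by its name, has taken for a name from the list of things; names that differ only in an ending like _2 or _b are one class to them, and where a whole thing is asked for, a point or a joint stands for the part that bears it (a point fixed in the world has none). Each returns a list of dicts, best first, with "confidence" (0 to 1); they miss things now and then, are a little off and sometimes report something else, mostly with a low value. They report only what shows in the picture. A call takes as long as a camera call. They do not tell look-alikes from the thing itself.
- env.regions_of(camera, query): "region" (400x640 bool, what is visible of it) and "rect" ([left, top, right, bottom] in pixels, round what is visible of it).
The state is a dict: "time_s": time; "qpos": joint angles; "joint_velocities": joint speeds; "effort": joint torques, N m; "tool_pos": TCP position; "tool_rot": TCP orientation; "force": force on the tool from outside, world axes, zero at the start; "wrist_torque": the same for the moment, N m; "grip_width": finger opening in m.
Only numpy, scipy, OpenCV 4.12 (cv2) and the standard library are available. Lean on these libraries where they do the work, as an engineer would, in place of code of your own. Each camera call takes 0.05 s, during which the arm holds its last target. There are 200 camera calls.

TASK

Pick up the blue dish carrier by its white post and set it down on the open porch of the transfer port, its front towards the shut orange flap. Then slide it straight in through the sprung flap and on until it is fully home: feel it press gently on the sprung stop hidden under the roof (its place differs every time), hold about 8 N for a moment, and never press it with 15 N. Let go and come away so that both flap leaves are shut behind the carrier, keeping it level and leaving the dish stack, bottle and vial rack where they are.

Things in the scene. Friction and masses are not known exactly. Their poses are not given: they have to be found in the camera images.
- port: Transfer port fixed on the bench (place and yaw vary): grey floor plate, 130 mm wide, top at z = 6 mm, from x = -125 to 215; blue jambs, white walls and roof. Origin: on the bench, midway between the jambs in the doorway plane; x points inward (push direction), y left, z up. Doorway 85 mm wide (y = -42 to 42), no lintel; jambs 14 mm thick, 60 mm high.
- porch (a point): middle of the open porch before the flap, on the floor plate's top at port x = -70 mm, y = 0; axes as the port's. The porch is flat from x = -125 to -50; from there low guide rails (top at z = 18) narrow from about 102 mm apart to 66 mm apart at x = -4.
- roof_edge (a point): middle of the roof's near edge, on the roof's top: port x = 145, y = 0, z = 51 mm; axes as the port's. The roof (underside z = 46) runs on to x = 215; nearer than x = 145 the port is open at the top. Side walls (inner faces y = +-59, top z = 46) start at x = 7. Inner guide rails (top z = 18) narrow from about 80 mm apart at x = 46 to 64 mm from x = 75 on.
- flap_left (a joint): left leaf of the orange swing flap, rad: 0 shut, grows as it swings inward (+x), at most 1.55, sprung shut. Leaf 38 mm wide, 36 mm high, 3 mm thick, at z = 10 to 46 mm; upright hinge at port x = 3, y = 40 mm. Its spring gives 0.012 N m shut and 0.043 N m fully open: expect several N against the push as the carrier opens the leaves, less after.
- flap_right (a joint): right leaf, mirror image of the left: hinge at port x = 3, y = -40 mm; 0 shut, grows inward to at most 1.55.
- stop: fixed bracket of the stop, under the roof; origin on the port's floor at port x = 204 mm, y = 0. Its rubber pad (30 x 12 mm) faces the doorway on a spindle screwed out by an unmeasured amount: the carrier's front first touches it somewhere between port x = 142 and 182 mm (carrier origin 100 to 140). Pad spring 5 N per mm, bottoms at 10 mm; on release it pushes the carrier back a mm or two, which is fine.
- carrier: blue dish carrier, 84 x 56 mm plate 8 mm thick, front tapered to a 12 mm wide nose, about 0.18 kg, loose left or right of the port, yaw varies. Origin: centre of its underside; x to its front, z up. A clear closed dish, 51 mm across, lid top at z = 23 mm, is fixed on it at x = 13 mm; at the back (x = -30 mm) stands a white grip post, 18 mm along x, 14 mm along y, top at z = 56 mm.
- carrier_grip (a point): point on the axis of the carrier's white post, 42 mm above the carrier's underside (14 mm below the post's top), 30 mm behind the carrier's origin; axes as the carrier's. Pinch the post here from above across its 14 mm (along the carrier's y).
- dishes: bystander: stack of three dishes with white lids, 88 mm across, 44 mm high, loose on the side of the port where the carrier is not. Origin: centre of its underside. Leave it.
- spray_bottle: bystander: white bottle with red cap, 60 mm across, 150 mm high. Origin: centre of its underside. Leave it.
- vial_rack: bystander: yellow tray of white vials, 100 x 70 x 40 mm. Origin: centre of its underside. Leave it.
There are look-alikes about, which are no part of the job. Of the things like the carrier, leave any that is green; of the rest the smaller one is meant.

How it is judged (in metres and radians):
On the way, in this order (a step that is already met when the one before it is completed fails the run):
1. the carrier stands on the porch, front towards the shut flap (x of carrier in the frame of port between -0.125 and -0.03 m and y of carrier in the frame of port between -0.02 and 0.02 m and z of carrier in the frame of port below 0.01 m and x of carrier_grip in the frame of port below -0.055 m and angle between the x axis of carrier and the x axis of port, either way round below 0.25 rad and value of joint each of flap_left, flap_right below 0.1 rad), for 0.1 s.
2. the carrier, sliding on the floor, is in the doorway with both leaves pushed open (x of carrier in the frame of port between -0.025 and 0.045 m and z of carrier in the frame of port below 0.012 m and value of joint each of flap_left, flap_right above 0.6 rad), for 0.1 s.
3. the carrier is pressed gently home against the hidden stop (5 N to 13 N) (contact force between carrier and stop between 5 and 13 N and z of carrier in the frame of port below 0.014 m), for 0.3 s.
At the end, for the whole second after the job is handed in: The carrier lies flat on the port's floor inside, its origin at port x = 90 to 146 mm, within 12 mm of the centre line and 0.15 rad of straight, at rest and released; both leaves are shut to within 0.1 rad behind it (x of carrier in the frame of port between 0.09 and 0.146 m and y of carrier in the frame of port between -0.012 and 0.012 m and z of carrier in the frame of port between 0.003 and 0.009 m and angle between carrier's own z axis and vertical below 0.06 rad and angle between the x axis of carrier and the x axis of port, either way round below 0.15 rad and value of joint each of flap_left, flap_right below 0.1 rad and linear speed of carrier below 0.01 m/s and contact force between the arm and carrier below 0.1 N); the robot touches nothing.
It fails at once if the carrier is shoved against the stop with more than 15 N (contact force between carrier and stop above 15 N).
It fails at once if the carrier is tipped more than 0.4 rad (angle between carrier's own z axis and vertical above 0.4 rad).
It fails at once if the robot presses on the port or its flap with more than 25 N (contact force between the arm and port above 25 N).
It fails at once if the dish stack, bottle or vial rack is moved more than 20 mm (distance of any of dishes, spray_bottle, vial_rack from where it was at the start of the episode above 0.02 m).
It also fails if it takes over 70 s, if anything falls off the work surface, if the arm or the gripper's body presses on something with over 40 N, if the wrist force passes 120 N, or if a joint passes its speed limit or range.

## Working session

There is one attempt and no reset: what is moved stays moved. The work goes in short steps, Python scripts to look and compute and a tool call to move; the robot and the scene stay as the last step left them, time stands still between calls to the robot, and variables do not carry over. Pictures are saved under pics/ and viewed, about 8 in all and at most 12, crops included, and the job is handed in when it is done.

Besides the shell and the picture viewer there is one more tool, called as name(argument=value, ...) on one line, values as JSON. send_rows: Moves the arm, as the interface text tells. Its arguments: {"type":"object","properties":{"plan":{"type":"array"},"grip_force":{"type":"number"}},"required":["plan"]}

```bash
mkdir -p pics
cat > h.py <<'E'
import numpy as np, cv2
from cell import env
def save(name,img,crop=None,s=1):
    if crop: img=img[crop[1]:crop[3],crop[0]:crop[2]]
    if s!=1: img=cv2.resize(img,None,fx=s,fy=s,interpolation=cv2.INTER_CUBIC)
    cv2.imwrite('pics/'+name,img[:,:,::-1])
def ray(cam,u,v):
    c=env.get_calibration(cam); d=np.array([(u-c['cx'])/c['fx'],(v-c['cy'])/c['fy']]); s=d.copy()
    for _ in range(20): s=d/(1+c['k1']*(s@s))
    T=np.array(c['extrinsics']); return T[:3,3],T[:3,:3]@np.array([s[0],s[1],1])
def at_z(cam,u,v,z):
    o,d=ray(cam,u,v); return o+d*(z-o[2])/d[2]
def proj(cam,p):
    c=env.get_calibration(cam); q=np.linalg.inv(np.array(c['extrinsics']))@np.append(p,1); s=q[:2]/q[2]; s=s*(1+c['k1']*(s@s))
    return np.array([c['fx']*s[0]+c['cx'],c['fy']*s[1]+c['cy']])
E
python3 - <<'E'
from h import *
t=env.read_camera('top'); s=env.read_camera('side'); save('t0.png',t); save('s0.png',s)
for n in ['port','carrier','dishes','spray_bottle','vial_rack','flap_left','flap_right']:
  for r in env.regions_of('top',n): print(n,round(r['confidence'],2),r['rect'])
o=env.get_obs(); print(o['tool_pos'],o['tool_rot'],o['time_s'],env.grip_point_offset)
for c in('top','side'): print(np.round(env.get_calibration(c)['extrinsics'],3).tolist(), env.get_calibration(c)['fx'])
E
```

```text
port 0.72 [280.5, 137.3, 338.4, 254.7]
carrier 0.69 [395.6, 271.6, 423.1, 291.7]
carrier 0.62 [382.3, 216.2, 405.7, 248.3]
dishes 0.83 [182.2, 219.5, 216.0, 249.8]
spray_bottle 0.92 [388.9, 171.4, 411.3, 196.9]
flap_left 0.53 [295.0, 206.6, 306.7, 210.9]
flap_right 0.61 [308.0, 210.0, 323.1, 211.3]
[ 0.16570678 -0.62848711  0.22246885] [-1.79991728e+02  2.38513325e-03  1.47746040e+01] 0.45 0.0187
[[-0.007, -0.989, 0.15, 0.377], [-1.0, 0.007, -0.0, -0.047], [-0.001, -0.15, -0.989, 1.249], [0.0, 0.0, 0.0, 1.0]] 417.68800154966846
[[-0.906, -0.323, 0.273, 0.258], [-0.423, 0.703, -0.571, 0.548], [-0.008, -0.633, -0.774, 0.867], [0.0, 0.0, 0.0, 1.0]] 387.86621505610896
```

View pics/t0.png

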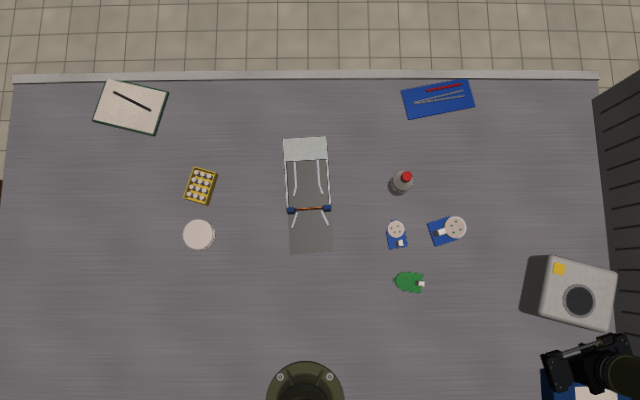

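View pics/s0.png

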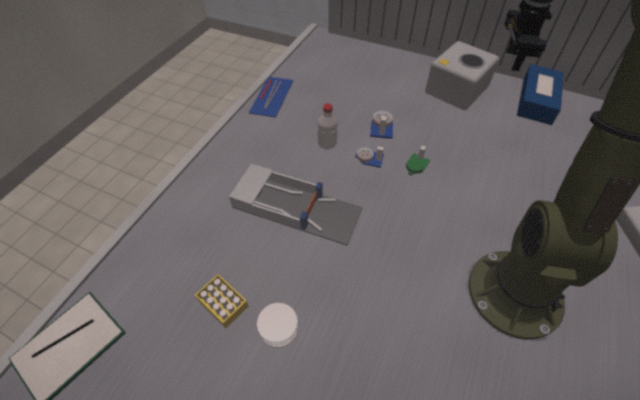

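Top view: the port is at (308,195), opening towards the robot. The carrier look-alikes are a small blue one at (397,235), a larger blue one at (447,230) and a green one at (408,282). The small blue one fits, being neither green nor the larger of the blues. I'll confirm this in one enlarged crop.

Run:
```python
from h import *
t=env.read_camera('top'); save('t1.png',t,(275,130,475,295),3.6)
s=env.read_camera('side'); save('s1.png',s,(225,90,445,255),3.6)
for cam,im in(('top',t),('side',s)):
  for r in env.regions_of(cam,'carrier')+env.regions_of(cam,'port')+env.regions_of(cam,'carrier_grip'): print(cam,round(r['confidence'],2),np.round(r['rect']))
```

```text
top 0.8 [428. 215. 468. 246.]
top 0.69 [396. 270. 422. 291.]
top 0.66 [385. 217. 403. 249.]
top 0.75 [280. 138. 334. 258.]
top 0.8 [387. 219. 409. 250.]
top 0.69 [428. 216. 468. 242.]
top 0.58 [394. 270. 423. 297.]
side 0.86 [409. 146. 430. 175.]
side 0.82 [371. 111. 395. 140.]
side 0.7 [354. 146. 381. 167.]
side 0.84 [232. 163. 361. 246.]
side 0.39 [310. 193. 316. 208.]
side 0.96 [371. 107. 394. 137.]
side 0.86 [353. 147. 383. 165.]
side 0.82 [403. 147. 430. 176.]
side 0.26 [230. 162. 361. 246.]
```

View pics/t1.png

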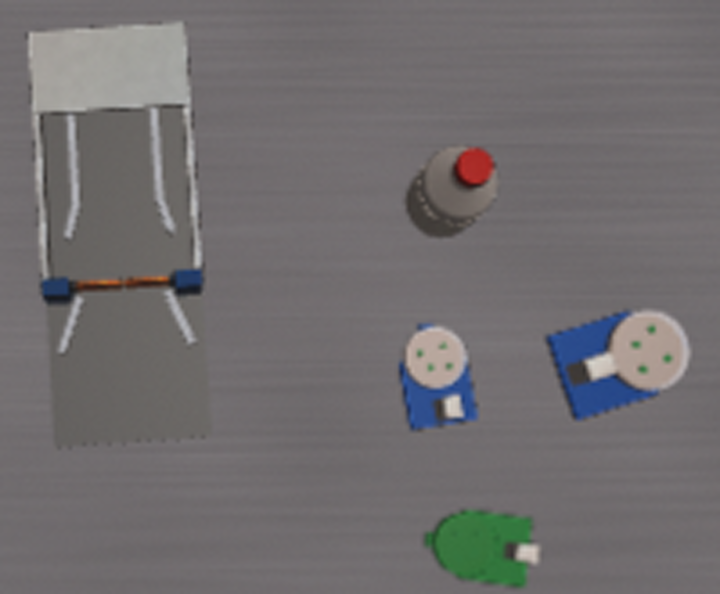

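View pics/s1.png

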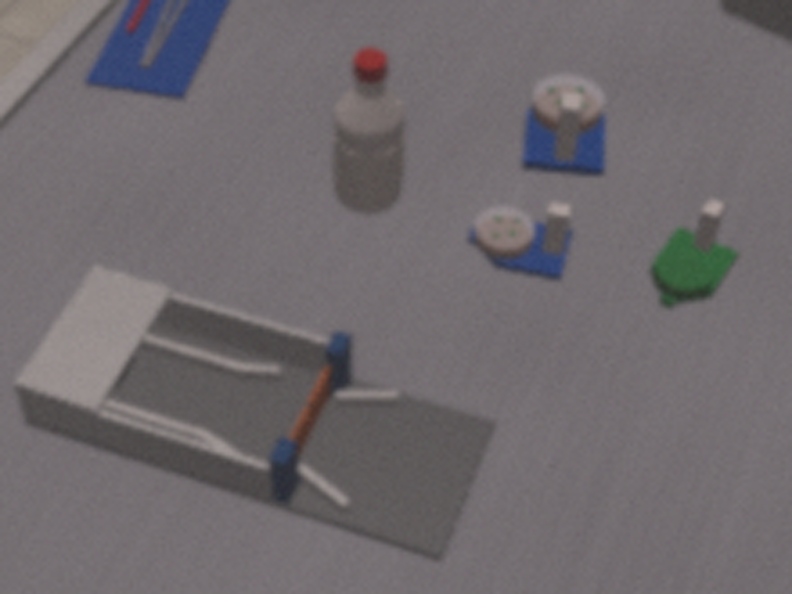

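```bash
cat > fit.py <<'E'
from h import *
from scipy.optimize import least_squares
def tc(u,v): return 275+(u+.5)/3.6-.5, 130+(v+.5)/3.6-.5
def sc(u,v): return 225+(u+.5)/3.6-.5, 90+(v+.5)/3.6-.5
def world(p,P):
    c,s=np.cos(p[2]),np.sin(p[2]); return np.array([p[0]+c*P[0]-s*P[1],p[1]+s*P[0]+c*P[1],P[2]])
def fit(obs,x0):
    f=lambda p:np.concatenate([proj(cam,world(p,np.array(P)/1e3))-uv for cam,uv,P in obs])
    r=least_squares(f,x0,loss='soft_l1'); print('pose',np.round(r.x[:2]*1e3,1),'yaw',np.degrees(r.x[2]).round(2)); 
    for (cam,uv,P),e in zip(obs,r.fun.reshape(-1,2)): print(cam,P,e.round(1))
    return r.x
if __name__=='__main__':
    T,S='top','side'
    a,b=at_z(T,*tc(134,442),.006),at_z(T,*tc(123,283),.046); print(a,b)
    port=[(T,tc(57,447),(-125,65,6)),(T,tc(211,436),(-125,-65,6)),(T,tc(58,290),(0,53.5,60)),(T,tc(188,280),(0,-53.5,60)),
     (T,tc(123,283),(3,0,46)),(T,tc(111,107.5),(145,0,51)),(T,tc(106,28),(215,0,51)),
     (S,sc(495,424),(-125,-65,6)),(S,sc(440,557),(-125,65,6)),(S,sc(339,338),(0,-53.5,60)),(S,sc(285,445),(0,53.5,60)),
     (S,sc(167,288),(145,-63,51)),(S,sc(102,406),(145,63,51)),(S,sc(99,267),(215,-63,51)),(S,sc(18,382),(215,63,51))]
    fit(port,[b[0],b[1],0.05])
    c=at_z(T,*tc(436,357),.023); print(c)
    car=[(T,tc(413,430),(-42,28,8)),(T,tc(478,418),(-42,-28,8)),(T,tc(453,406),(-30,0,56)),(T,tc(436,357),(13,0,23)),
     (S,sc(559,210),(-30,0,56)),(S,sc(504,230),(13,0,23)),(S,sc(560,276),(-42,28,4))]
    fit(car,[c[0],c[1],0.1])
E
python3 fit.py
```

```text
[ 0.41835439 -0.02145896  0.006     ] [ 0.54481634 -0.01388573  0.046     ]
pose [542.5 -13.6] yaw 3.47
top (-125, 65, 6) [-0.6  0.3]
top (-125, -65, 6) [0.4 0.4]
top (0, 53.5, 60) [-0.8 -0.6]
top (0, -53.5, 60) [ 0.3 -0.3]
top (3, 0, 46) [-0.2 -0.2]
top (145, 0, 51) [0.1 0.7]
top (215, 0, 51) [ 0. -0.]
side (-125, -65, 6) [ 0.5 -1.2]
side (-125, 65, 6) [ 0.6 -0.4]
side (0, -53.5, 60) [0.2 0.6]
side (0, 53.5, 60) [-0.1  0.7]
side (145, -63, 51) [1.7 0. ]
side (145, 63, 51) [-0.9  0.1]
side (215, -63, 51) [-1.3 -0.6]
side (215, 63, 51) [-0.5 -0.7]
[ 0.48511607 -0.26920633  0.023     ]
pose [ 472.4 -270.1] yaw 10.12
top (-42, 28, 8) [-0.4  0.1]
top (-42, -28, 8) [ 0.  -0.1]
top (-30, 0, 56) [-0.   0.1]
top (13, 0, 23) [-0.5 -0. ]
side (-30, 0, 56) [ 0.  -0.8]
side (13, 0, 23) [ 0.1 -1.1]
side (-42, 28, 4) [0.2 0.3]
```

send_rows(plan=[[87,30,-22.5,0,0,0,0],[87,30,-22.5,0,0,0,0],[87,30,-22.5,0,0,0,0],[87,30,-22.5,0,0,0,0],[87,30,-22.5,0,0,0,0],[87,30,-22.5,0,0,0,0],[87,30,-22.5,0,0,0,0],[87,30,-22.5,0,0,0,0],[87,30,-22.5,0,0,0,0],[87,30,-22.5,0,0,0,0],[87,30,-22.5,0,0,0,0],[87,28,-23,0,0,0,0.081]], grip_force=40)

```text
time_s: 2.05
tool_pos: [0.4439, -0.2743, 0.2229]
tool_rot: [180.0, -0.0, 10.1]
force: [-0.1, -0.7, 0.1]
grip_width: 0.087
```

```bash
cat > d.py <<'E'
import sys
from h import *
# args: x y z(mm) yaw(deg) target for TCP; prints shift in present tool axes and turn
o=env.get_obs(); p=np.array(o['tool_pos'])*1e3; r=np.array(o['tool_rot'])
print('pos',p.round(1),'rot',r.round(2),'F',np.round(o['force'],2),'w',round(o['grip_width']*1e3,1),'t',o['time_s'],'q7',np.round(o['qpos'][6],1))
a=list(map(float,sys.argv[1:]))
from scipy.spatial.transform import Rotation as R
Rt=R.from_euler('xyz',r,degrees=True)
G=R.from_euler('xyz',[180,0,a[3]],degrees=True)
print('shift',Rt.inv().apply(np.array(a[:3])-p).round(1),'turn',(Rt.inv()*G).as_rotvec().round(4))
E
python3 d.py 442.9 -275.4 23.3 10.12
```

```text
pos [ 443.9 -274.3  222.9] rot [ 1.7996e+02 -3.0000e-02  1.0050e+01] F [-0.12 -0.67  0.15] w 87.0 t 2.05 q7 -52.4
shift [ -1.3   0.7 199.6] turn [ 0.0008 -0.0006 -0.0011]
```

send_rows(plan=[[87,-1.3,0.7,30,0,0,0],[87,0,0,35,0,0,0],[87,0,0,35,0,0,0],[87,0,0,35,0,0,0],[87,0,0,30,0,0,0],[87,0,0,20,0,0,0],[87,0,0,14.5,0,0,0],[87,0,0,0,0,0,0]])

```text
time_s: 2.85
tool_pos: [0.4405, -0.2759, 0.0214]
tool_rot: [-179.9, 0.1, 10.1]
force: [-0.7, -0.0, 0.1]
grip_width: 0.0869
```

```bash
python3 d.py 442.9 -275.4 23.3 10.12
python3 - <<'E'
from h import *
t=env.read_camera('side'); save('s2.png',t,(330,80,450,200),4)
E
```

```text
pos [ 440.5 -275.9   21.4] rot [-1.7986e+02  1.4000e-01  1.0140e+01] F [-0.67 -0.    0.09] w 86.9 t 2.85 q7 -56.5
shift [ 2.5 -0.1 -2. ] turn [-0.0025  0.0024  0.0003]
```

View pics/s2.png

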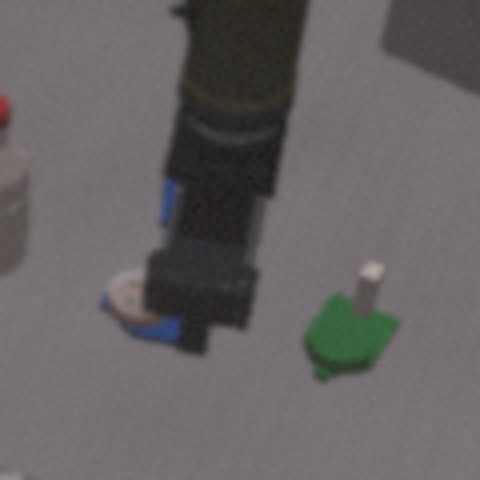

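The fingers straddle the small blue carrier, whose plate shows at crop (150,325) with the dish at (135,295). I'll let the arm settle, then close.

send_rows(plan=[[87,1.5,0,-1,0,0,0],[87,0,0,0,0,0,0],[87,0,0,0,0,0,0]])

```text
time_s: 3.2
tool_pos: [0.4441, -0.2769, 0.0252]
tool_rot: [179.9, -0.1, 10.1]
force: [-0.2, -0.7, -0.8]
grip_width: 0.0868
```

```bash
python3 d.py 442.9 -275.4 23.3 10.12
```

```text
pos [ 444.1 -276.9   25.2] rot [ 1.799e+02 -8.000e-02  1.014e+01] F [-0.24 -0.68 -0.83] w 86.8 t 3.2 q7 -56.7
shift [-0.9 -1.7  1.9] turn [ 0.0018 -0.0014  0.0003]
```

send_rows(plan=[[0,0,0,0,0,0,0],[0,0,0,0,0,0,0],[0,0,0,0,0,0,0],[0,0,0,0,0,0,0],[0,0,0,0,0,0,0],[0,0,0,0,0,0,0],[0,0,0,0,0,0,0],[0,0,0,0,0,0,0]], grip_force=40)

```text
time_s: 4.0
tool_pos: [0.4432, -0.2764, 0.024]
tool_rot: [180.0, 0.0, 10.1]
force: [0.1, -0.6, 0.2]
grip_width: 0.0312
```

```bash
python3 d.py 442.9 -275.4 23.3 10.12; python3 d.py 442.9 -275.4 23.3 10.12 | head -1
```

```text
pos [ 443.2 -276.4   24. ] rot [180.     0.    10.13] F [ 0.1  -0.6   0.18] w 31.2 t 4.0 q7 -56.7
shift [-0.1 -1.   0.7] turn [0.     0.0001 0.0002]
pos [ 443.2 -276.4   24. ] rot [180.     0.    10.13] F [ 0.1  -0.6   0.18] w 31.2 t 4.0 q7 -56.7
```

Still closing (about 70 mm/s), so I'll finish the close and then lift 80 mm.

send_rows(plan=[[0,0,0,0,0,0,0],[0,0,0,0,0,0,0],[0,0,0,0,0,0,0],[0,0,0,0,0,0,0],[0,0,0,0,0,0,0],[0,0,0,-10,0,0,0],[0,0,0,-20,0,0,0],[0,0,0,-20,0,0,0],[0,0,0,-20,0,0,0],[0,0,0,-10,0,0,0],[0,0,0,0,0,0,0],[0,0,0,0,0,0,0]])

```text
time_s: 5.2
tool_pos: [0.4427, -0.2762, 0.1035]
tool_rot: [-180.0, 0.0, 10.1]
force: [-0.6, 0.0, -1.5]
grip_width: 0.0136
```

```bash
python3 d.py 444 -48.6 60 3.47
python3 - <<'E'
from h import *
t=env.read_camera('side'); save('s3.png',t,(310,60,450,200),4)
E
```

```text
pos [ 442.7 -276.2  103.5] rot [-1.7998e+02  4.0000e-02  1.0130e+01] F [-0.61  0.05 -1.46] w 13.6 t 5.2 q7 -54.3
shift [  41.3 -223.8   43.6] turn [-0.0003  0.0008  0.1162]
```

View pics/s3.png

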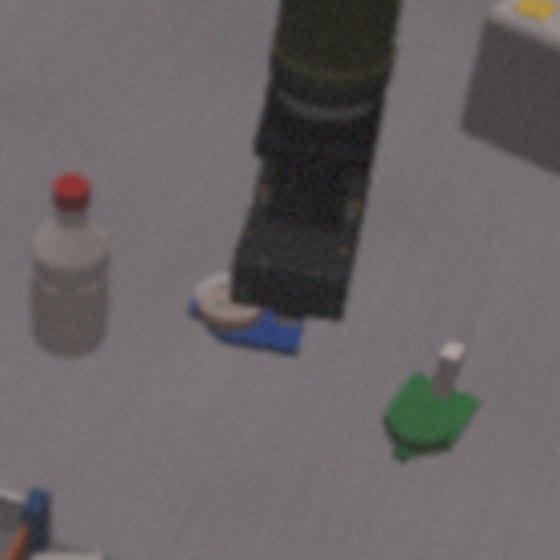

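send_rows(plan=[[0,3,-15,0,0,0,0],[0,5,-27,0,0,0,0],[0,5,-27,0,0,0,0],[0,5,-27,0,0,0,0],[0,5,-27,0,0,0,0],[0,5,-27,0,0,0,0],[0,5,-27,0,0,0,0],[0,5,-27,0,0,0,0],[0,5,-27,0,0,0,0],[0,4,-21.4,0,0,0,0],[0,0,0,0,0,0,0.058],[0,0,0,0,0,0,0.058]])

```text
time_s: 6.45
tool_pos: [0.4439, -0.0174, 0.1032]
tool_rot: [-180.0, 0.1, 3.5]
force: [0.3, -1.0, -2.3]
grip_width: 0.0134
```

send_rows(plan=[[0,0,0,20,0,0,0],[0,0,0,20,0,0,0],[0,0,0,0,0,0,0],[0,0,0,0,0,0,0],[0,0,0,0,0,0,0]])

```text
time_s: 6.95
tool_pos: [0.4456, -0.0193, 0.0647]
tool_rot: [180.0, -0.1, 3.5]
force: [0.2, 0.5, -1.5]
grip_width: 0.0135
```

```bash
python3 d.py 444.7 -19.5 30 3.47
python3 - <<'E'
from h import *
t=env.read_camera('side'); save('s4.png',t,(225,110,405,265),4)
t=env.read_camera('top'); save('t4.png',t,(265,180,345,280),6)
E
```

```text
pos [445.6 -19.3  64.7] rot [ 1.7999e+02 -6.0000e-02  3.5100e+00] F [ 0.21  0.47 -1.51] w 13.5 t 6.95 q7 -89.5
shift [-0.9  0.2 34.7] turn [ 0.0002 -0.001   0.0006]
```

View pics/s4.png

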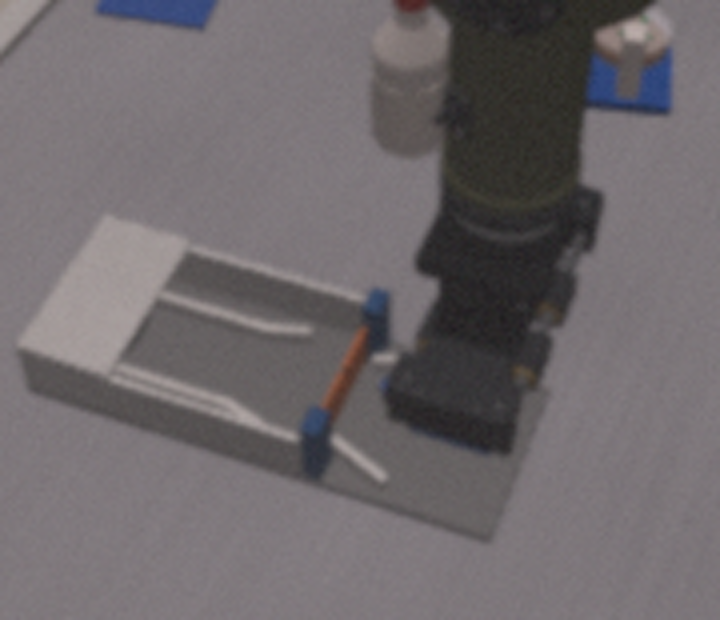

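The carrier hangs over the porch, between the rails and short of the shut flap. I'm lowering it.

send_rows(plan=[[0,-0.8,0,12,0,0,0],[0,0,0,10,0,0,0],[0,0,0,6,0,0,0],[0,0,0,3,0,0,0],[0,0,0,1,0,0,0],[0,0,0,0,0,0,0],[0,0,0,0,0,0,0]])

```text
time_s: 7.75
tool_pos: [0.4446, -0.0197, 0.0322]
tool_rot: [180.0, -0.0, 3.5]
force: [-0.5, -0.3, -1.8]
grip_width: 0.0136
```

```bash
python3 d.py 444.7 -19.5 30 3.47
```

```text
pos [444.6 -19.7  32.2] rot [ 1.7999e+02 -3.0000e-02  3.4800e+00] F [-0.51 -0.31 -1.83] w 13.6 t 7.75 q7 -91.6
shift [ 0.1 -0.2  2.2] turn [ 0.0001 -0.0004  0.0003]
```

send_rows(plan=[[0,0,0,0.7,0,0,0],[0,0,0,0.7,0,0,0],[0,0,0,0,0,0,0],[0,0,0,0,0,0,0]])

```text
time_s: 8.15
tool_pos: [0.4443, -0.0197, 0.0307]
tool_rot: [180.0, -0.0, 3.5]
force: [-0.2, 1.8, -2.4]
grip_width: 0.014
```

send_rows(plan=[[0,0,0,0.7,0,0,0],[0,0,0,0,0,0,0],[0,0,0,0,0,0,0]])

```text
time_s: 8.45
tool_pos: [0.4444, -0.0197, 0.03]
tool_rot: [180.0, -0.0, 3.5]
force: [-0.6, 0.6, -1.7]
grip_width: 0.0134
```

send_rows(plan=[[0,0,0,0.7,0,0,0],[0,0,0,0,0,0,0],[0,0,0,0,0,0,0]])

```text
time_s: 8.75
tool_pos: [0.4444, -0.0197, 0.03]
tool_rot: [180.0, 0.0, 3.5]
force: [-3.4, -0.5, 6.2]
grip_width: 0.0136
```

send_rows(plan=[[0,0,0,0.7,0,0,0],[0,0,0,0,0,0,0],[0,0,0,0,0,0,0]])

```text
time_s: 9.05
tool_pos: [0.4444, -0.0198, 0.03]
tool_rot: [179.9, 0.0, 3.5]
force: [-6.1, 0.6, 13.8]
grip_width: 0.0137
```

send_rows(plan=[[0,0,0,-1.2,0,0,0],[0,0,0,0,0,0,0],[0,0,0,0,0,0,0]])

```text
time_s: 9.35
tool_pos: [0.4445, -0.0197, 0.03]
tool_rot: [180.0, -0.0, 3.5]
force: [-2.3, -0.1, 4.0]
grip_width: 0.0138
```

View pics/t4.png

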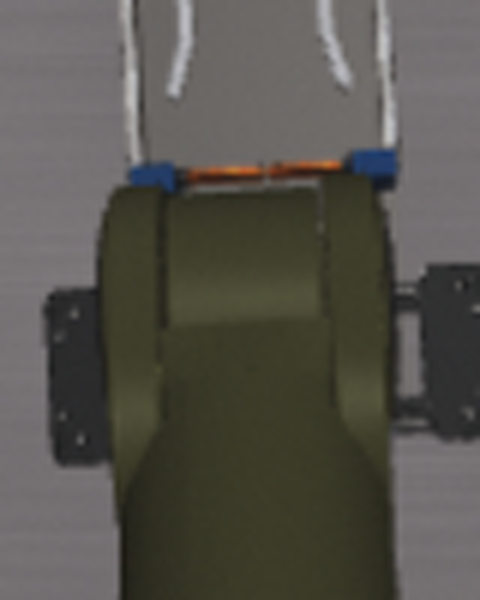

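send_rows(plan=[[0,0,0,-0.3,0,0,0],[0,3,0,0,0,0,0],[0,4,0,0,0,0,0],[0,4,0,0,0,0,0],[0,4,0,0,0,0,0],[0,4,0,0,0,0,0],[0,0,0,0,0,0,0]])

```text
time_s: 10.05
tool_pos: [0.4635, -0.0186, 0.03]
tool_rot: [-180.0, 0.0, 3.5]
force: [-1.4, -0.4, 1.4]
grip_width: 0.0137
```

send_rows(plan=[[0,3,0,0,0,0,0],[0,4,0,0,0,0,0],[0,4,0,0,0,0,0],[0,4,0,0,0,0,0],[0,0,0,0,0,0,0]])

```text
time_s: 10.55
tool_pos: [0.4777, -0.0177, 0.03]
tool_rot: [180.0, 0.1, 3.5]
force: [-3.5, -0.0, 4.9]
grip_width: 0.0138
```

send_rows(plan=[[0,3,0,0,0,0,0],[0,4,0,0,0,0,0],[0,4,0,0,0,0,0],[0,4,0,0,0,0,0],[0,0,0,0,0,0,0]])

```text
time_s: 11.05
tool_pos: [0.4924, -0.0169, 0.03]
tool_rot: [180.0, 0.1, 3.5]
force: [-4.2, -0.3, 6.3]
grip_width: 0.0139
```

send_rows(plan=[[0,3,0,-0.3,0,0,0],[0,4,0,0,0,0,0],[0,4,0,0,0,0,0],[0,4,0,0,0,0,0],[0,0,0,0,0,0,0]])

```text
time_s: 11.55
tool_pos: [0.5076, -0.0159, 0.03]
tool_rot: [-180.0, 0.1, 3.5]
force: [-4.3, -0.3, 4.3]
grip_width: 0.0133
```

send_rows(plan=[[0,3,0,0,0,0,0],[0,4,0,0,0,0,0],[0,4,0,0,0,0,0],[0,4,0,0,0,0,0],[0,0,0,0,0,0,0]])

```text
time_s: 12.05
tool_pos: [0.523, -0.0148, 0.03]
tool_rot: [-180.0, 0.0, 3.5]
force: [-2.6, -0.4, 1.4]
grip_width: 0.014
```

send_rows(plan=[[0,3,0,0,0,0,0],[0,4,0,0,0,0,0],[0,4,0,0,0,0,0],[0,4,0,0,0,0,0],[0,0,0,0,0,0,0]])

```text
time_s: 12.55
tool_pos: [0.5384, -0.0139, 0.0301]
tool_rot: [-180.0, -0.0, 3.5]
force: [-1.4, -0.8, 2.0]
grip_width: 0.0138
```

Run:
```python
from h import *
t=env.read_camera('side'); save('s5.png',t,(225,110,405,265),4)
for n in('carrier','flap_left','flap_right'):
  for r in env.regions_of('side',n): print(n,round(r['confidence'],2),np.round(r['rect']))
o=env.get_obs(); p=np.array(o['tool_pos'])*1e3-[542.5,-13.6,0]; y=np.radians(3.47)
print('port post x,y',p[0]*np.cos(y)+p[1]*np.sin(y),-p[0]*np.sin(y)+p[1]*np.cos(y),o['tool_rot'],o['wrist_torque'])
```

```text
carrier 0.94 [373. 116. 394. 142.]
carrier 0.67 [407. 147. 428. 174.]
port post x,y -4.2446370067485715 -0.06007319148209611 [-1.79990682e+02 -4.03115970e-02  3.48685981e+00] [ 0.00579752  0.11591103 -0.01904588]
```

View pics/s5.png

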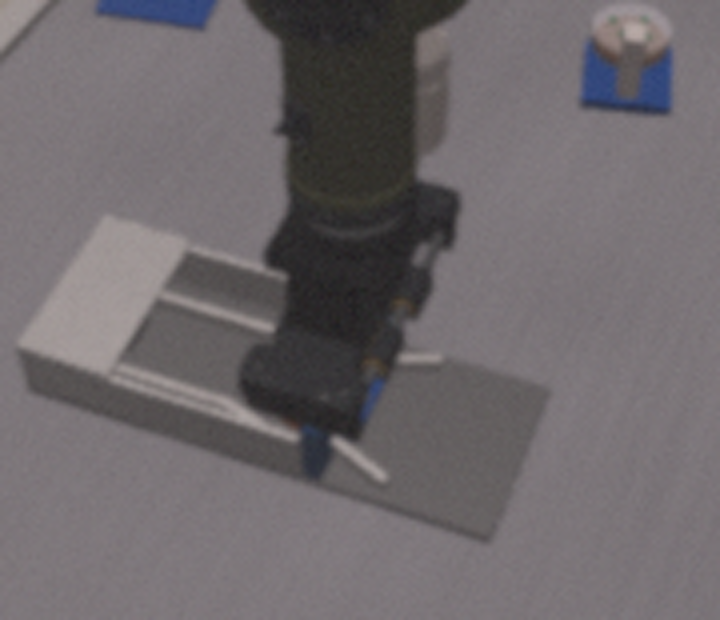

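The carrier is mid-doorway with its tail still on the porch, pushing the left leaf inward. It is straight and centred, so I'll carry on to just short of the earliest stop position.

send_rows(plan=[[0,3,0,0,0,0,0],[0,5,0,0,0,0,0],[0,5,0,0,0,0,0],[0,5,0,0,0,0,0],[0,5,0,0,0,0,0],[0,2,0,0,0,0,0],[0,0,0,0,0,0,0]])

```text
time_s: 13.45
tool_pos: [0.5639, -0.0122, 0.0303]
tool_rot: [-180.0, -0.1, 3.5]
force: [1.3, -0.2, -2.3]
grip_width: 0.0134
```

send_rows(plan=[[0,3,0,0,0,0,0],[0,5,0,0,0,0,0],[0,5,0,0,0,0,0],[0,5,0,0,0,0,0],[0,2,0,0,0,0,0],[0,0,0,0,0,0,0]])

```text
time_s: 14.05
tool_pos: [0.5838, -0.0111, 0.0304]
tool_rot: [-180.0, -0.1, 3.5]
force: [0.4, -0.3, -2.2]
grip_width: 0.0134
```

send_rows(plan=[[0,3,0,0,0,0,0],[0,5,0,0,0,0,0],[0,5,0,0,0,0,0],[0,5,0,0,0,0,0],[0,2,0,0,0,0,0],[0,0,0,0,0,0,0],[0,0,0,0,0,0,0]])

```text
time_s: 14.75
tool_pos: [0.603, -0.01, 0.0302]
tool_rot: [-180.0, 0.0, 3.5]
force: [-0.5, -0.2, -1.6]
grip_width: 0.0136
```

```bash
cat > p.py <<'E'
from h import *
o=env.get_obs(); p=np.array(o['tool_pos'])*1e3-[542.5,-13.6,0]; y=np.radians(3.47)
print('origin x,y',p[0]*np.cos(y)+p[1]*np.sin(y)+30,-p[0]*np.sin(y)+p[1]*np.cos(y),p[2],o['tool_rot'],np.round(o['force'],2),np.round(o['wrist_torque'],2))
E
python3 p.py
```

```text
origin x,y 90.56528725655508 -0.05592886094814853 30.249316191075472 [-1.79999920e+02  1.09583539e-02  3.48663121e+00] [-0.53 -0.2  -1.61] [0.13 0.07 0.  ]
```

send_rows(plan=[[0,0,0,0.3,0,0,0],[0,2,0,0,0,0,0],[0,1.5,0,0,0,0,0],[0,0,0,0,0,0,0],[0,0,0,0,0,0,0]], grip_force=4)

```text
time_s: 15.25
tool_pos: [0.6068, -0.0098, 0.0302]
tool_rot: [180.0, -0.0, 3.5]
force: [0.5, 0.4, -0.6]
grip_width: 0.0135
```

send_rows(plan=[[0,2,0,0,0,0,0],[0,1.5,0,0,0,0,0],[0,0,0,0,0,0,0],[0,0,0,0,0,0,0]])

```text
time_s: 15.65
tool_pos: [0.6103, -0.0096, 0.0301]
tool_rot: [180.0, -0.0, 3.5]
force: [-0.0, -1.0, -0.3]
grip_width: 0.0137
```

send_rows(plan=[[0,2,0,0,0,0,0],[0,1.5,0,0,0,0,0],[0,0,0,0,0,0,0],[0,0,0,0,0,0,0]])

```text
time_s: 16.05
tool_pos: [0.6137, -0.0094, 0.0301]
tool_rot: [180.0, -0.0, 3.5]
force: [-0.1, 1.4, 0.1]
grip_width: 0.014
```

send_rows(plan=[[0,2,0,0,0,0,0],[0,1.5,0,0,0,0,0],[0,0,0,0,0,0,0],[0,0,0,0,0,0,0]])

```text
time_s: 16.45
tool_pos: [0.6173, -0.0091, 0.0301]
tool_rot: [180.0, -0.0, 3.5]
force: [-1.6, -0.3, 0.5]
grip_width: 0.014
```

send_rows(plan=[[0,1,0,0,0,0,0],[0,0,0,0,0,0,0],[0,0,0,0,0,0,0]])

```text
time_s: 16.75
tool_pos: [0.6179, -0.0091, 0.0301]
tool_rot: [180.0, 0.0, 3.5]
force: [-1.7, -1.0, 2.7]
grip_width: 0.0137
```

send_rows(plan=[[0,1,0,0,0,0,0],[0,0,0,0,0,0,0],[0,0,0,0,0,0,0]])

```text
time_s: 17.05
tool_pos: [0.619, -0.0091, 0.0301]
tool_rot: [180.0, -0.0, 3.5]
force: [-2.6, -0.5, 3.4]
grip_width: 0.0139
```

```bash
python3 p.py
```

```text
origin x,y 106.67214246105371 -0.10082058826231766 30.095284393284814 [ 1.79993854e+02 -4.99087612e-03  3.48463715e+00] [-2.58 -0.48  3.39] [0.   0.62 0.  ]
```

send_rows(plan=[[0,0,0,-0.5,0,0,0],[0,0,0,0,0,0,0],[0,0,0,0,0,0,0]], grip_force=30)

```text
time_s: 17.35
tool_pos: [0.6191, -0.009, 0.0301]
tool_rot: [-180.0, -0.0, 3.5]
force: [0.8, -0.2, -1.5]
grip_width: 0.0137
```

```bash
python3 p.py
```

```text
origin x,y 106.74579938532555 -0.09260052339364666 30.130037835419916 [-1.79991893e+02 -1.65383505e-02  3.48340407e+00] [ 0.79 -0.21 -1.46] [0.04 0.03 0.01]
```

send_rows(plan=[[0,1.5,0,0,0,0,0],[0,1.5,0,0,0,0,0],[0,0,0,0,0,0,0],[0,0,0,0,0,0,0]], grip_force=6)

```text
time_s: 17.75
tool_pos: [0.6219, -0.0088, 0.0303]
tool_rot: [-180.0, 0.0, 3.5]
force: [0.7, 0.1, -2.1]
grip_width: 0.0139
```

send_rows(plan=[[0,1.5,0,0,0,0,0],[0,1.5,0,0,0,0,0],[0,0,0,0,0,0,0],[0,0,0,0,0,0,0]])

```text
time_s: 18.15
tool_pos: [0.625, -0.0087, 0.0305]
tool_rot: [180.0, -0.0, 3.5]
force: [0.3, 0.7, -2.3]
grip_width: 0.0135
```

send_rows(plan=[[0,1.5,0,0,0,0,0],[0,1.5,0,0.1,0,0,0],[0,0,0,0,0,0,0],[0,0,0,0,0,0,0]])

```text
time_s: 18.55
tool_pos: [0.628, -0.0085, 0.0304]
tool_rot: [180.0, -0.0, 3.5]
force: [0.3, 0.3, -1.8]
grip_width: 0.014
```

send_rows(plan=[[0,1.5,0,0,0,0,0],[0,1.5,0,0,0,0,0],[0,0,0,0,0,0,0],[0,0,0,0,0,0,0]])

```text
time_s: 18.95
tool_pos: [0.6311, -0.0083, 0.0304]
tool_rot: [180.0, -0.0, 3.5]
force: [0.6, -0.1, -2.0]
grip_width: 0.0143
```

send_rows(plan=[[0,1.5,0,0,0,0,0],[0,1.5,0,0,0,0,0],[0,0,0,0,0,0,0],[0,0,0,0,0,0,0]])

```text
time_s: 19.35
tool_pos: [0.6326, -0.0082, 0.0302]
tool_rot: [180.0, 0.2, 3.5]
force: [-4.1, -1.0, 2.3]
grip_width: 0.0139
```

Contact: the tool lagged by 1.5 mm and Fx is -4. I'll firm up the grip and press in small steps.

send_rows(plan=[[0,0,0,0,0,0,0],[0,0.3,0,0,0,0,0],[0,0,0,0,0,0,0],[0,0,0,0,0,0,0]], grip_force=40)

```text
time_s: 19.75
tool_pos: [0.6326, -0.0083, 0.0303]
tool_rot: [180.0, 0.2, 3.5]
force: [-6.3, 0.0, 2.8]
grip_width: 0.0139
```

```bash
python3 p.py
```

```text
origin x,y 120.27124938836684 -0.17037902640196734 30.259716778126506 [179.97224142   0.20826176   3.48130583] [-6.3   0.04  2.84] [-0.07  1.33  0.02]
```

send_rows(plan=[[0,0.4,0,-0.1,0,0,0],[0,0,0,0,0,0,0],[0,0,0,0,0,0,0],[0,0,0,0,0,0,0]])

```text
time_s: 20.15
tool_pos: [0.6327, -0.0083, 0.0303]
tool_rot: [180.0, 0.2, 3.5]
force: [-7.4, -0.2, 3.0]
grip_width: 0.0138
```

send_rows(plan=[[0,0.4,0,-0.2,0,0,0],[0,0,0,0,0,0,0],[0,0,0,0,0,0,0],[0,0,0,0,0,0,0]])

```text
time_s: 20.55
tool_pos: [0.6328, -0.0082, 0.0304]
tool_rot: [180.0, 0.3, 3.5]
force: [-7.0, 1.0, 3.5]
grip_width: 0.0137
```

send_rows(plan=[[0,0.4,0,-0.1,0,0,0],[0,0,0,0,0,0,0],[0,0,0,0,0,0,0],[0,0,0,0,0,0,0]])

```text
time_s: 20.95
tool_pos: [0.6329, -0.0082, 0.0304]
tool_rot: [180.0, 0.3, 3.5]
force: [-7.7, -0.0, 2.5]
grip_width: 0.0139
```

```bash
python3 p.py
python3 - <<'E'
from h import *
F=[]
for i in range(6): env.read_camera('top'); F.append(env.get_obs()['force'])
print(np.mean(F,0),np.std(F,0))
E
```

```text
origin x,y 120.59317857680814 -0.10004759518945328 30.382835201088664 [179.96755418   0.31736993   3.48986167] [-7.68 -0.02  2.55] [-0.1   1.61 -0.02]
[-7.46714422 -0.60375354  2.71792757] [0.42976106 0.31337051 0.42169373]
```

send_rows(plan=[[0,0.4,0,0,0,0,0],[0,0.4,0,0,0,0,0],[0,0,0,0,0,0,0],[0,0,0,0,0,0,0]])

```text
time_s: 21.65
tool_pos: [0.6332, -0.0082, 0.0304]
tool_rot: [180.0, 0.4, 3.5]
force: [-9.5, -1.0, 4.3]
grip_width: 0.0136
```

```bash
cat > f.py <<'E'
from h import *
F=[]
for i in range(6): env.read_camera('top'); F.append(env.get_obs()['force'])
print(np.mean(F,0),np.std(F,0))
E
python3 p.py; python3 f.py
```

```text
origin x,y 120.81299513368165 -0.11017719317314967 30.3768492698394 [179.96164498   0.39102483   3.48436618] [-9.49 -1.04  4.3 ] [-0.11  1.97 -0.01]
[-9.24798363 -0.8741789   4.14356603] [0.31993109 0.3782664  0.43913955]
```

Fx is steady at about -9.2 N, of which the stop takes roughly 8 N after floor friction. I'll hold another 0.5 s, ease back, and open only to 45 mm, since the walls are close.

send_rows(plan=[[0,0,0,0,0,0,0],[0,0,0,0,0,0,0],[0,0,0,0,0,0,0],[0,0,0,0,0,0,0],[0,0,0,0,0,0,0],[0,-1,0,0,0,0,0],[0,-1,0,0,0,0,0],[0,0,0,0,0,0,0],[0,0,0,0,0,0,0]])

```text
time_s: 22.85
tool_pos: [0.6328, -0.0083, 0.0304]
tool_rot: [180.0, 0.2, 3.5]
force: [-5.1, -0.5, 1.5]
grip_width: 0.0136
```

send_rows(plan=[[45,0,0,0,0,0,0],[45,0,0,0,0,0,0],[45,0,0,0,0,0,0],[45,0,0,0,0,0,0],[45,0,0,0,0,0,0],[45,0,0,0,0,0,0]])

```text
time_s: 23.45
tool_pos: [0.6345, -0.0081, 0.0309]
tool_rot: [180.0, -0.0, 3.5]
force: [0.4, 0.3, -0.2]
grip_width: 0.0437
```

Released. Now straight up, then clear of the view.

send_rows(plan=[[45,0,0,-10,0,0,0],[45,0,0,-20,0,0,0],[45,0,0,-30,0,0,0],[45,0,0,-40,0,0,0],[45,0,0,-40,0,0,0],[45,0,0,-40,0,0,0],[45,-40,0,0,0,0,0],[45,-40,30,0,0,0,0],[45,-30,45,0,0,0,0],[45,0,45,0,0,0,0],[45,0,45,0,0,0,0],[45,0,45,0,0,0,0]])

```text
time_s: 24.65
tool_pos: [0.5391, -0.2226, 0.2123]
tool_rot: [179.9, -0.1, 3.5]
force: [0.8, -0.1, 0.1]
grip_width: 0.045
```

send_rows(plan=[[45,0,45,0,0,0,0],[45,0,45,0,0,0,0],[45,0,45,0,0,0,0],[45,0,0,0,0,0,0],[45,0,0,0,0,0,0]])

```text
time_s: 25.15
tool_pos: [0.5471, -0.3567, 0.2109]
tool_rot: [-180.0, -0.0, 3.3]
force: [0.4, 1.0, 0.4]
grip_width: 0.0452
```

```bash
python3 p.py
python3 - <<'E'
from h import *
t=env.read_camera('top'); save('t6.png',t,(265,125,345,265),4.2)
s=env.read_camera('side'); save('s6.png',s,(225,110,405,265),4)
a=cv2.imread('pics/t6.png'); b=cv2.imread('pics/s6.png'); h=588
a=cv2.resize(a,(238,414)); b=cv2.resize(b,(481,414)); cv2.imwrite('pics/both.png',np.hstack([a,b]))
for n in ['dishes','spray_bottle','vial_rack']:
  for r in env.regions_of('top',n): print(n,r['confidence'],r['rect'])
E
```

```text
origin x,y 13.781940827462975 -342.72765151131 210.90522833198514 [-1.79960345e+02 -7.05754380e-03  3.34254948e+00] [0.35 1.03 0.42] [ 0.09 -0.02 -0.02]
dishes 0.92 [181.6, 219.3, 218.5, 250.8]
spray_bottle 0.97 [390.9, 170.7, 411.2, 197.8]
vial_rack 0.87 [185.6, 164.5, 215.4, 207.9]
```

View pics/both.png

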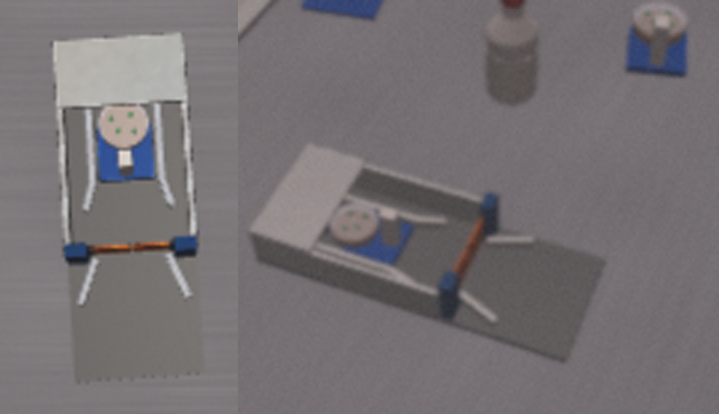

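The carrier sits straight between the inner rails (left panel: plate 97–158, 105–180, post at 125,162). Both leaves are shut across the doorway at y=247, and the bystanders are where they were. Handing in.

```bash
python3 -c "
from cell import env
env.sign_off(); print(env.get_obs()['time_s'])"
```

```text
the job is handed in; nothing more can be done
the job is handed in; nothing more can be done
```

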